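Put a boring jig to bed and sort the parts

TASK

Boring is finished: draw the wooden wedge backward out from under the hinged hold-down board, without lifting the board, so that the board comes down flat, and lay the wedge on its flat underside in the long aluminium tray. Sort the three pine blocks lying loose about the bench (not the stacked stock at the side): both low, wide-bored blocks side by side on the floor of the plywood tray, and the tall, narrow-bored block standing in the grey bin, all with their bores up.

Things in the scene. Friction and masses are not known exactly. Their poses are not given: they have to be found in the camera images.
- wedge: Wooden wedge, 150 mm long (x), 30 mm wide (y), 5 mm high at its thin end (+x), 30 mm at the thick end (-x); 70 g. Origin: centre of its flat underside, on the table. At the start the thin 70 mm lie under the board's front edge; the thick 80 mm stick out towards the robot, to be gripped across the width from above. Pulled along its -x (5 to 15 N) it is clear of the board after 80 mm.
- low1: Low square block 54 x 54 x 40 mm high with a wide round bore (40 mm across, 14 mm deep) in its top: a tea-light holder. Pine, grain-coloured. Loose, 55 to 120 g. Origin: centre of the underside; z up; sides parallel to its x and y axes.
- low2: The second low square block, just like low1 (54 x 54 x 40 mm high, bore 40 mm across, 14 mm deep). Pine, grain-coloured. Loose, 55 to 120 g. Origin: centre of the underside; z up; sides parallel to its x and y axes.
- tall: Tall square post 46 x 46 x 76 mm high with a narrow round bore (22 mm across, 25 mm deep) in its top: a candlestick block. Standing. Pine, grain-coloured. Loose, 55 to 120 g. Origin: centre of the underside; z up; sides parallel to its x and y axes.
- ply_tray: Shallow plywood tray for the two low blocks, fixed to the bench: outside 110 mm along its x, 150 mm along its y, 20 mm high; walls and floor 6 mm thick. Origin: centre of its underside, on the table; the two blocks fit side by side along y.
- bin: Square grey plastic bin for the tall block, fixed: outside 110 x 110 mm, 40 mm high; walls and floor 5 mm thick. Origin: centre of its underside, on the table.
- long_tray: Long, very shallow aluminium tray for the wedge, fixed: outside 80 mm along its x, 210 mm along its y, 14 mm high; walls and floor 3 mm thick. Origin: centre of its underside, on the table. The wedge lies in it lengthwise, either way round.
- jig: Boring jig, fixed at the far side. Origin: on the table below the middle of the front edge of its hold-down board; x points away from the robot along the board. Board: plywood, 240 mm (x) by 260 mm (y), 28 mm thick, 1.5 kg, hinged at its far end to a 45 mm high batten; when flat its underside is 2 mm over the table.
- board_front (a point): Middle of the upper front edge of the hinged hold-down board: 30 mm over the table when the board is down flat, about 45 mm at the start, with the board resting on the wedge (underside of that edge 16 mm up). The board comes down by its own weight as the wedge is drawn out.
Things that resemble listed ones, but are neither listed nor needed, are in the scene too. Leave any pink or purple look-alike of the low2 alone. What is shaped like the tall but orange is not meant.

How it is judged:
At the end, for the whole second after the job is handed in: Both low blocks rest flat on the plywood tray's floor, the tall block stands on the bin's floor (within 0.12 rad of upright, bores up), the wedge lies on its flat underside on the long tray's floor, and the board is down (front edge within 4 mm of flat). All still and released (x of low1 in the frame of ply_tray between -0.049 and 0.049 m and y of low1 in the frame of ply_tray between -0.069 and 0.069 m and z of low1 in the frame of ply_tray between -0.002 and 0.011 m and angle between each of low1, low2, tall, wedge's own z axis and vertical below 0.12 rad and linear speed of each of low1, low2, tall, wedge below 0.02 m/s and x of low2 in the frame of ply_tray between -0.049 and 0.049 m and y of low2 in the frame of ply_tray between -0.069 and 0.069 m and z of low2 in the frame of ply_tray between -0.002 and 0.011 m and x of tall in the frame of bin between -0.05 and 0.05 m and y of tall in the frame of bin between -0.05 and 0.05 m and z of tall in the frame of bin between -0.002 and 0.01 m and x of wedge in the frame of long_tray between -0.037 and 0.037 m and y of wedge in the frame of long_tray between -0.102 and 0.102 m and z of wedge in the frame of long_tray between -0.002 and 0.009 m and height (world z) of board_front below 0.034 m); the robot touches nothing.
It fails at once if the hold-down board is lifted (its front edge 15 mm or more above where it starts) (height (world z) of board_front above 0.06 m).
It also fails if it takes over 106 s, if anything falls off the work surface, if the arm or the gripper's body presses on something with over 40 N, if the wrist force passes 120 N, or if a joint passes its speed limit or range.

ROBOT

A 6-joint arm with a two-finger parallel gripper is mounted at the origin on the work surface. World frame = base frame: x ahead of the robot, y to its left, z up, the work surface at z = 0. Lengths are in m, angles in rad, forces in N, time in s.
With the tool pointing down it reaches from about 0.325 to 1 m from the base axis. Payload 5.1 kg.
Tool frame: the origin (TCP) lies midway between the tips of the shut fingers; the grasp point (between the pads) lies manip.hold_point_z behind it (manip.hold_point_z is the distance from the TCP to the grasp point, in m); z points along the fingers, y is the line along which they close (so a half turn about z gives the same grasp; the last joint's range is limited). The gripper opens to 85 mm and grips with 20 to 120 N. Pads are 22 mm wide; open, the fingers measure 114 mm over their backs; the gripper's body (76 mm by 85 mm) begins 54 mm behind the grasp point. The pads swing forward as they close: fully open they stand 13 mm farther back than shut.
Start: joints at [-1.188, 0.124, 1.65, -0, 1.367, -0.083], TCP at [0.292, -0.581, 0.231] pointing down, gripper open.
Joint ranges: [-2.61, 2.61], [-1.02, 2.33], [0.03, 2.71], [-1.35, 4.49], [0.32, 2.68], [-2.91, 2.91]. Speed limits (rad/s): [2.57, 2.57, 3.14, 3.14, 3.14, 3.14].

INTERFACE

Orientations are given as [roll, pitch, yaw] about the fixed x, y, z axes, in that order (R = Rz(yaw) Ry(pitch) Rx(roll)).
In Python, from bench import status, cams, job, manip gives the robot as it stands.
- The arm moves only by the shell command python3 -m crank 'ROWS' [FORCE]. ROWS is text: rows parted by semicolons, each of 7 numbers parted by spaces: the turn, a rotation vector about the tool's x, y, z in rad, then the shift along the tool's x, y, z in m, then the gripper command: -1 is fully open, 1 is shut, values between are in proportion. In form: rx ry rz dx dy dz jaw; .... A call has 1 to 5 rows; each row is the pose to reach, as a shift and turn from the pose commanded when the call began, along the tool's axes at that moment; what a row does not reach only later rows make up. A row lasts 1/8 s, in which the tool goes at most 62.5 mm and 10.7 degrees, less where a joint would pass 70% of its speed; a pose out of reach is approached as far as the arm can. A call with a gripper value outside its range is refused whole. The fingers move at their own pace and stop on an object; FORCE is the grip in N (left out, the last holds). Time passes only in rows, so rows that repeat a pose let the fingers close. It gives the time, the measured TCP pose, the force, the opening and the grip force at its end, in the units of the state.
- status.observe(): the state, without advancing time (a new reading comes with each control period).
- cams.capture(name): name is "scene" or "top" or "wrist"; returns a dict with "frame" (384x512x3 uint8, red, green, blue), "depth" (384x512 float32, m along the optical axis (not along the pixel's ray), 0 where there is no reading), "K" (3x3 intrinsics, pixels), "rvec" (rotation vector, rad) and "tvec" (3), from world to camera coordinates, as OpenCV has them. Camera axes: x right, y down, z forward; pixel columns grow to the right and rows downward; lengths in m; the calibration is good to about 2 mm. A picture is of the moment at which its call begins.
- job.sign_off(): hands the job in; it is judged then, once.
Trained networks look in the newest picture that a camera, given by its name, has taken for a name from the list of things; names that differ only in an ending like _2 or _b are one class to them, and where a whole thing is asked for, a point or a joint stands for the part that bears it (a point fixed in the world has none). Each returns a list of dicts, best first, with "p" (0 to 1); they miss things now and then, are a little off and sometimes report something else, mostly with a low value. They report only what shows in the picture. A call takes as long as a camera call. They do not tell look-alikes from the thing itself.
- cams.spot_in(label, camera): "bbox" ([left, top, right, bottom] in pixels, round what is visible of it).
- cams.silhouettes(label, camera): "mask" (384x512 bool, what is visible of it) and "bbox" ([left, top, right, bottom] in pixels, round what is visible of it).
- cams.spot_point(label, camera): "point" ([column, row] in pixels: a listed point, or the origin of a listed thing).
The state is a dict: "t": time; "joint_positions": joint angles; "qvel": joint speeds; "effort": joint torques, N m; "tool_pos": TCP position; "eef_rot": TCP orientation; "force": force on the tool from outside, world axes, zero at the start; "ft_torque": the same for the moment, N m; "gripper_width": opening from 0.0 (shut) to 1.0 (fully open); "grip_force": force on a finger pad.
Only numpy, scipy, OpenCV 4.12 (cv2) and the standard library are available. Lean on these libraries where they do the work, as an engineer would, in place of code of your own. Each camera call takes 0.05 s, during which the arm holds its last target. There are 200 camera calls.

## Working session

There is one attempt and no reset: what is moved stays moved. The work goes in short steps, Python scripts to look and compute and a shell command to move; the robot and the scene stay as the last step left them, time stands still between calls to the robot, and variables do not carry over. Pictures are saved under pics/ and viewed, at most 14 in all, crops included, and the job is handed in when it is done.

```bash
mkdir -p pics; ls
cat > h.py <<'E'
import numpy as np, cv2
from bench import status, cams, job, manip
def cap(n,f=None):
    c=cams.capture(n)
    if f: cv2.imwrite('pics/'+f,c['frame'][:,:,::-1])
    return c
def cloud(c):
    d=c['depth'];K=c['K'];v,u=np.mgrid[:384,:512]
    P=np.stack([(u-K[0,2])/K[0,0]*d,(v-K[1,2])/K[1,1]*d,d],-1)
    R=cv2.Rodrigues(np.array(c['rvec'],float))[0]
    return (P-np.array(c['tvec']).ravel())@R   # world
E
python3 - <<'E'
from h import *
s=status.observe();print(s['t'],s['tool_pos'],s['eef_rot'],s['gripper_width'],manip.hold_point_z)
for n in ['top','scene']:
    c=cap(n,n+'0.png');W=cloud(c);np.save(n+'W.npy',W)
    for l in ['wedge','low1','tall','ply_tray','bin','long_tray','jig']:
        for r in cams.silhouettes(l,n)[:5]:
            m=r['mask']&(c['depth']>0);P=W[m]
            if len(P)<10: continue
            zt=np.percentile(P[:,2],95);T=P[P[:,2]>zt-.008]
            rc=cv2.minAreaRect((T[:,:2]*1000).astype(np.float32))
            print(n,l,round(r['p'],2),r['bbox'],'ztop %.3f'%zt,np.round(rc[0]),np.round(rc[1]),round(rc[2],1),'rgb',c['frame'][m].mean(0).round())
E
```

```text
pics
0.0 [ 0.29167476 -0.58022137  0.23003877] [-3.13950853e+00 -1.74049565e-04  4.65785744e-01] 1.0023038825192943 0.0187
top wedge 0.81 [220.7, 146.7, 234.4, 177.1] ztop 0.031 [646.  91.] [70. 27.] 5.3 rgb [202. 167. 116.]
top low1 0.98 [80.2, 187.9, 109.5, 207.5] ztop 0.043 [568. 444.] [54. 56.] 5.1 rgb [136.  91. 125.]
top low1 0.87 [163.1, 162.7, 193.1, 194.0] ztop 0.043 [612. 220.] [55. 54.] 18.5 rgb [187. 161. 116.]
top low1 0.79 [137.8, 122.5, 166.4, 150.9] ztop 0.043 [722. 290.] [56. 52.] 44.1 rgb [181. 136. 132.]
top low1 0.78 [373.2, 157.0, 400.6, 182.8] ztop 0.043 [ 621. -331.] [54. 57.] 13.9 rgb [184. 158. 112.]
top low1 0.18 [189.0, 59.0, 291.8, 149.0] ztop 0.046 [804.  57.] [223. 260.] 1.2 rgb [207. 189. 147.]
top tall 0.69 [296.4, 165.0, 317.2, 191.1] ztop 0.079 [ 605. -122.] [43. 44.] 50.0 rgb [192. 138.  74.]
top tall 0.65 [329.9, 159.8, 357.2, 181.7] ztop 0.079 [ 614. -214.] [47. 47.] 79.1 rgb [174. 153. 111.]
top bin 0.75 [238.5, 219.9, 285.2, 271.8] ztop 0.041 [432.  12.] [110. 110.] 6.0 rgb [146. 147. 141.]
top jig 0.96 [180.8, 35.7, 296.5, 149.0] ztop 0.048 [84
[... 507 characters left out ...]
6] ztop 0.040 [615. 221.] [56. 54.] 18.8 rgb [202. 159.  94.]
scene tall 0.92 [157.9, 170.0, 184.5, 201.3] ztop 0.075 [ 618. -213.] [50. 47.] 77.6 rgb [180. 137.  82.]
scene tall 0.7 [189.0, 176.5, 206.5, 208.7] ztop 0.076 [ 610. -123.] [50. 45.] 48.5 rgb [211. 104.  30.]
scene ply_tray 0.93 [156.7, 144.4, 209.8, 168.7] ztop 0.019 [ 437. -353.] [156. 112.] 84.1 rgb [189. 160. 108.]
scene bin 0.76 [248.2, 167.2, 297.2, 203.6] ztop 0.038 [434.  13.] [116. 111.] 5.7 rgb [102.  99.  94.]
scene long_tray 0.86 [336.7, 206.7, 424.8, 245.6] ztop 0.012 [429. 335.] [ 85. 210.] 6.7 rgb [221. 217. 211.]
scene jig 0.8 [85.7, 213.9, 280.3, 364.9] ztop 0.045 [846.  59.] [297. 301.] 0.9 rgb [227. 195. 138.]
```

View pics/top0.png

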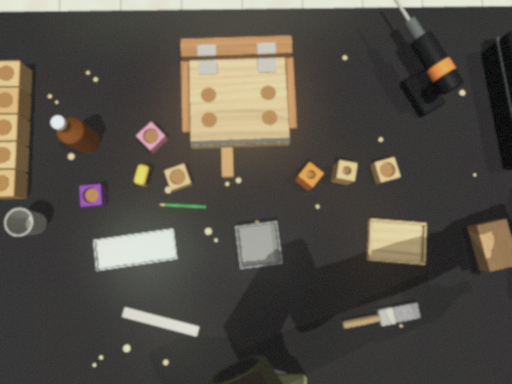

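View pics/scene0.png

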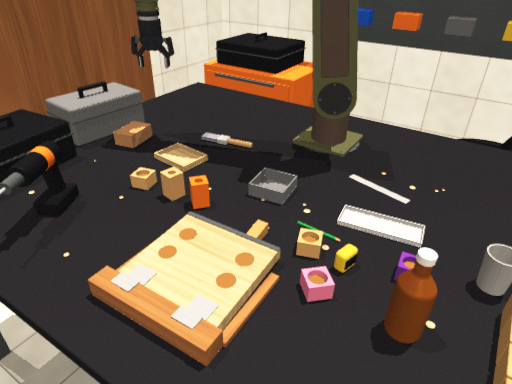

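The pictures show the pine lows at top-view pixels (177,177) and (386,170), with pink and purple look-alikes at (151,136) and (91,195). The pine tall is at (345,172) and the orange one at (310,175). The wedge is at (227,162), the ply tray at (397,241), the bin at (259,245) and the long tray at (135,249). I'll start with the low block at the right.

```bash
cat >> h.py <<'E'
def go(x,y,z,line=None,frm=None):
    """line: world angle (deg) of the finger line; prints turn/shift in tool axes"""
    s=status.observe();r,p,yw=s['eef_rot'];R=cv2.Rodrigues(np.array([0,0,yw]))[0]@np.diag([1,-1,-1])
    d=R.T@(np.array([x,y,z])-s['tool_pos']);a=0
    if line is not None:
        a=(np.deg2rad(line+90)-yw+np.pi/2)%np.pi-np.pi/2
    print('rz %.3f  d %s | pos %s yaw %.3f rp %s j6 %.2f'%(-a,d.round(4),s['tool_pos'].round(4) if hasattr(s['tool_pos'],'round') else s['tool_pos'],yw,np.round([r,p],3),s['joint_positions'][5]))
E
python3 - <<'E'
from h import *
for n in ['topW.npy','sceneW.npy']:
    W=np.load(n).reshape(-1,3)
    for nm,(x,y,lo,hi) in dict(ply=(.437,-.353,.012,.028),long=(.429,.335,.008,.022),bin=(.433,.0125,.03,.047),lowB=(.624,-.33,.034,.05),wedge=(.64,.091,.01,.04)).items():
        r=.12 if nm in('ply','long') else .08
        if nm=='wedge': r=.04
        m=(abs(W[:,0]-x)<r)&(abs(W[:,1]-y)<r)&(W[:,2]>lo)&(W[:,2]<hi)
        rc=cv2.minAreaRect((W[m][:,:2]*1000).astype(np.float32));print(n,nm,m.sum(),np.round(rc[0]),np.round(rc[1]),rc[2])
go(.6225,-.330,.13,13.7)
E
```

```text
topW.npy ply 516 [ 432. -353.] [152. 110.] 84.19770812988281
topW.npy long 366 [464. 328.] [174. 227.] 1.356286644935608
topW.npy bin 346 [432.  12.] [110. 110.] 6.116730690002441
topW.npy lowB 261 [ 621. -331.] [54. 57.] 14.007417678833008
topW.npy wedge 296 [645.  89.] [30. 69.] 89.20228576660156
sceneW.npy ply 257 [ 437. -355.] [159. 112.] 84.09799194335938
sceneW.npy long 374 [454. 328.] [139. 233.] 10.04632568359375
sceneW.npy bin 330 [434.  13.] [116. 111.] 5.690011024475098
sceneW.npy lowB 140 [ 625. -330.] [60. 57.] 13.377399444580078
sceneW.npy wedge 245 [642.  91.] [57. 32.] 2.6248269081115723
rz -1.344  d [ 0.408  -0.0755  0.1014] | pos [ 0.2919 -0.5808  0.2314] yaw 0.466 rp [3.142 0.   ] j6 -0.08
```

```bash
python3 -m crank '0 0 -.18 .06 -.01 0 -1;0 0 -.36 .12 -.02 0 -1;0 0 -.54 .18 -.03 0.02 -1;0 0 -.72 .24 -.045 .04 -1;0 0 -.9 .3 -.055 .06 -1'; python3 -c "
from h import *
go(.6225,-.330,.13,13.7)"
```

```text
t: 1.42
tool_pos: [0.5324, -0.3987, 0.1728]
eef_rot: [3.141, 0.0, 1.372]
force: [0.2, 0.5, 0.2]
gripper_width: 1.001
grip_force: 0.0
rz -0.438  d [0.0851 0.0748 0.0428] | pos [ 0.5324 -0.3987  0.1728] yaw 1.372 rp [3.141 0.   ] j6 -0.52
```

```bash
python3 -m crank '0 0 -.17 .04 .035 .02 -1;0 0 -.35 .085 .075 .043 -1;0 0 -.438 .085 .075 .043 -1;0 0 -.438 .085 .075 .043 -1'
python3 - <<'E'
from h import *
c=cap('wrist','w1.png');W=cloud(c);print(np.array(c['rvec']).round(2))
for r in cams.silhouettes('low1','wrist')[:2]:
    P=W[r['mask']&(c['depth']>0)];zt=np.percentile(P[:,2],95);T=P[P[:,2]>zt-.008]
    print(r['p'],zt,cv2.minAreaRect((T[:,:2]*1000).astype(np.float32)))
go(.6225,-.330,.008,13.7)
E
```

```text
t: 1.92
tool_pos: [0.6221, -0.3313, 0.1294]
eef_rot: [-3.141, -0.001, 1.804]
force: [0.6, 0.1, -0.2]
gripper_width: 0.999
grip_force: 0.0
[-2.85 -0.33 -0.05]
0.77 0.041888847604885635 ((623.0802612304688, -330.4161071777344), (54.21317672729492, 54.57893371582031), 14.1041259765625)
rz -0.008  d [0.0023 0.0014 0.1225] | pos [ 0.6217 -0.3325  0.1305] yaw 1.802 rp [3.141e+00 1.000e-03] j6 -0.80
```

View pics/w1.png

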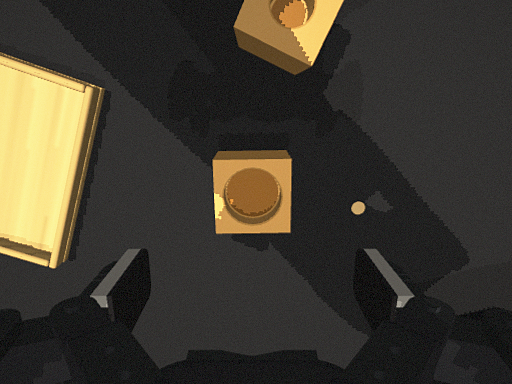

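The wrist view shows the low block centred at (252,192) between the pads and square to them.

```bash
python3 -m crank '0 0 -.008 .002 .001 .06 -1;0 0 -.008 .002 .001 .11 -1;0 0 -.008 .002 .001 .121 -1;0 0 -.008 .002 .001 .121 -.3;0 0 -.008 .002 .001 .121 1' 50; python3 -m crank '0 0 0 0 0 0 1;0 0 0 0 0 0 1;0 0 0 0 0 0 1;0 0 0 0 0 -.03 1;0 0 0 0 0 -.07 1' 50;  python3 -c "
from h import *
go(.432,-.387,.10,-5.9)"
```

```text
t: 2.65
tool_pos: [0.6242, -0.3315, 0.0129]
eef_rot: [3.138, 0.004, 1.811]
force: [2.5, -0.8, 2.0]
gripper_width: 0.624
grip_force: 55.3
t: 3.28
tool_pos: [0.6213, -0.3292, 0.0788]
eef_rot: [-3.14, -0.002, 1.812]
force: [-0.1, -0.2, -0.5]
gripper_width: 0.623
grip_force: 55.3
rz 0.344  d [-0.0109 -0.1976 -0.0212] | pos [ 0.6213 -0.3292  0.0788] yaw 1.812 rp [-3.14e+00 -2.00e-03] j6 -0.80
```

```bash
python3 -m crank '0 0 .1 -.002 -.05 -.02 1;0 0 .2 -.006 -.11 -.02 1;0 0 .34 -.01 -.17 -.02 1;0 0 .344 -.011 -.197 -.02 1;0 0 .344 -.011 -.197 -.02 1';python3 - <<'E'
from h import *
c=cap('wrist','w2.png');W=cloud(c).reshape(-1,3)
m=(W[:,2]>.014)&(W[:,2]<.024)&(abs(W[:,0]-.434)<.09)&(abs(W[:,1]+.354)<.1)
print(m.sum(),cv2.minAreaRect((W[m][:,:2]*1000).astype(np.float32)))
go(.431,-.387,.02,-5.9)
E
```

```text
t: 3.9
tool_pos: [0.4321, -0.3881, 0.0996]
eef_rot: [3.141, 0.0, 1.465]
force: [0.1, 0.7, -1.0]
gripper_width: 0.623
grip_force: 55.3
6258 ((435.4873352050781, -347.63818359375), (138.92153930664062, 110.368896484375), 84.21339416503906)
rz -0.001  d [ 0.0006 -0.0024  0.0797] | pos [ 0.4333 -0.3879  0.0997] yaw 1.466 rp [3.14 0.  ] j6 -0.72
```

View pics/w2.png

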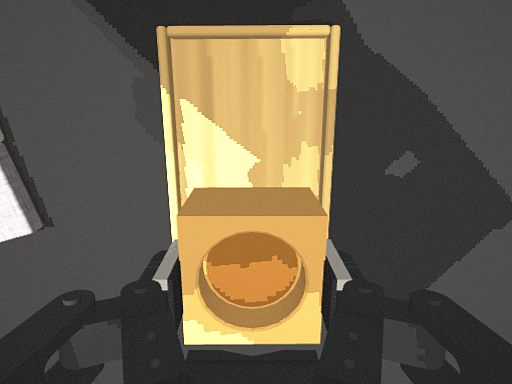

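The block (bore at (252,280)) hangs squarely over the near half of the tray, within its walls at x=165 to 335.

```bash
python3 -m crank '0 0 0 0 -.001 .05 1;0 0 0 0 -.001 .075 1;0 0 0 0 -.001 .0835 1;0 0 0 0 -.001 .0835 1;0 0 0 0 -.001 .0835 -.5'; python3 -m crank '0 0 0 0 0 0 -.5;0 0 0 0 0 0 -.5;0 0 0 0 0 -.04 -.5;0 0 0 0 0 -.1 -1;0 0 0 0 0 -.12 -1'
python3 - <<'E'
from h import *
go(.616,-.2135,.15,-11.5)
E
```

```text
t: 4.58
tool_pos: [0.4346, -0.3879, 0.0171]
eef_rot: [3.139, 0.002, 1.469]
force: [-0.1, 0.9, 1.0]
gripper_width: 0.751
grip_force: 0.0
t: 5.2
tool_pos: [0.4344, -0.3893, 0.1403]
eef_rot: [3.136, 0.005, 1.468]
force: [0.3, -0.2, -0.3]
gripper_width: 1.0
grip_force: 0.0
rz 0.098  d [ 0.1935  0.1626 -0.0097] | pos [ 0.4344 -0.3893  0.1403] yaw 1.468 rp [3.136 0.005] j6 -0.72
```

```bash
python3 -m crank '0 0 .05 .047 .04 -.01 -1;0 0 .098 .095 .08 -.01 -1;0 0 .098 .14 .12 -.01 -1;0 0 .098 .193 .162 -.01 -1;0 0 .098 .193 .162 -.01 -1'
python3 - <<'E'
from h import *
c=cap('wrist','w3.png');W=cloud(c)
for r in cams.silhouettes('tall','wrist')[:3]:
    m=r['mask']&(c['depth']>0);P=W[m];zt=np.percentile(P[:,2],95);T=P[P[:,2]>zt-.008]
    print(r['p'],zt,cv2.minAreaRect((T[:,:2]*1000).astype(np.float32)),c['frame'][m].mean(0))
Q=W.reshape(-1,3);m=(Q[:,2]>.035)&(Q[:,2]<.055)&(abs(Q[:,0]-.432)<.07)&(abs(Q[:,1]+.387)<.05)
if m.sum()>20: print('placed',np.percentile(Q[m][:,2],[5,50,95]))
go(.616,-.2135,.042,-11.5)
E
```

```text
t: 5.82
tool_pos: [0.6153, -0.2088, 0.1445]
eef_rot: [-3.14, -0.001, 1.375]
force: [-0.1, 0.4, 0.3]
gripper_width: 1.0
grip_force: 0.0
0.65 0.0780193881037773 ((608.0573120117188, -122.58624267578125), (46.002105712890625, 46.22380065917969), 49.57679748535156) [246.6688771  202.43029767  11.51149425]
rz 0.002  d [-0.0018  0.0029  0.1024] | pos [ 0.6135 -0.2112  0.1444] yaw 1.372 rp [-3.14 -0.  ] j6 -0.21
```

Run:
```python
from h import *
c=cap('wrist','w4.png');Q=cloud(c).reshape(-1,3)
m=(Q[:,2]>.068)&(Q[:,2]<.085)&(abs(Q[:,0]-.616)<.045)&(abs(Q[:,1]+.2135)<.045)
print(m.sum(),cv2.minAreaRect((Q[m][:,:2]*1000).astype(np.float32)))
```

```text
4214 ((616.7039794921875, -214.13345336914062), (46.388484954833984, 46.14706039428711), 78.36390686035156)
```

View pics/w4.png

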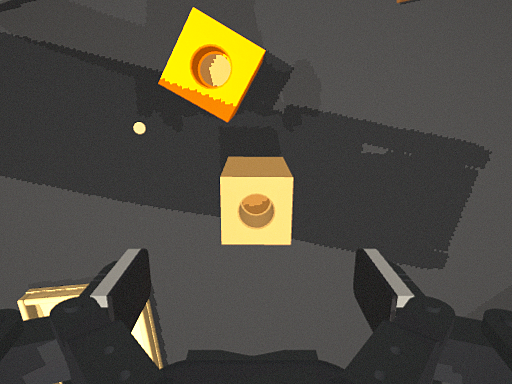

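The pine tall is centred at (256,210), square to the pads. The orange one at (212,67) is clear of them.

```bash
python3 -m crank '0 0 0 -.002 .002 .05 -1;0 0 0 -.003 .002 .095 -1;0 0 0 -.003 .002 .102 -1;0 0 0 -.003 .002 .102 0;0 0 0 -.003 .002 .102 1' 50; python3 -m crank '0 0 0 0 0 0 1;0 0 0 0 0 0 1;0 0 0 0 0 -.03 1;0 0 0 0 0 -.07 1;0 0 0 0 0 -.1 1' 50;  python3 -c "
from h import *
go(.433,.0125,.14,6)"
```

```text
t: 6.6
tool_pos: [0.6164, -0.2167, 0.0464]
eef_rot: [3.137, 0.001, 1.369]
force: [0.2, 0.2, -0.2]
gripper_width: 0.605
grip_force: 0.0
t: 7.22
tool_pos: [0.6156, -0.2156, 0.1462]
eef_rot: [3.139, 0.0, 1.37]
force: [0.8, -0.5, -0.1]
gripper_width: 0.529
grip_force: 51.2
rz -0.305  d [ 0.1871 -0.2244  0.0062] | pos [ 0.6156 -0.2156  0.1462] yaw 1.370 rp [3.139 0.   ] j6 -0.22
```

```bash
python3 -m crank '0 0 -.1 .04 -.048 0 1;0 0 -.2 .08 -.096 0 1;0 0 -.305 .12 -.144 0 1;0 0 -.305 .16 -.192 0 1;0 0 -.305 .187 -.2244 0 1';python3 -m crank '0 0 0 0 0 0 1;0 0 0 0 0 0 1'; python3 -c "
from h import *
go(.433,.0125,.0505,6)"
```

```text
t: 7.85
tool_pos: [0.4308, 0.0143, 0.1438]
eef_rot: [3.14, -0.0, 1.676]
force: [0.8, 0.0, -1.3]
gripper_width: 0.528
grip_force: 51.5
t: 8.1
tool_pos: [0.433, 0.0124, 0.1444]
eef_rot: [3.14, 0.001, 1.675]
force: [-0.5, -0.8, -1.2]
gripper_width: 0.533
grip_force: 51.5
rz -0.000  d [ 0.0001 -0.      0.0939] | pos [0.433  0.0124 0.1444] yaw 1.675 rp [3.14e+00 1.00e-03] j6 -0.20
```

```bash
python3 -m crank '0 0 0 0 0 .05 1;0 0 0 0 0 .085 1;0 0 0 0 0 .096 1;0 0 0 0 0 .0965 1;0 0 0 0 0 .0965 -.5'; python3 -m crank '0 0 0 0 0 0 -.7;0 0 0 0 0 0 -.7;0 0 0 0 0 -.06 -.7;0 0 0 0 0 -.12 -1;0 0 0 0 0 -.13 -1'; python3 -c "
from h import *
go(.635,.09,.15,92)"
```

```text
t: 8.72
tool_pos: [0.4344, 0.0116, 0.0489]
eef_rot: [3.139, 0.001, 1.673]
force: [1.1, -0.3, -0.4]
gripper_width: 0.726
grip_force: 0.0
t: 9.35
tool_pos: [0.4353, 0.0122, 0.1824]
eef_rot: [3.132, 0.002, 1.675]
force: [-0.7, 0.6, -0.4]
gripper_width: 1.0
grip_force: 0.0
rz -1.502  d [0.0567 0.2067 0.0324] | pos [0.4353 0.0122 0.1824] yaw 1.675 rp [3.132e+00 2.000e-03] j6 -0.20
```

```bash
python3 -m crank '0 0 -.18 .0 .04 .0 -1;0 0 -.36 .01 .08 0 -1;0 0 -.54 .02 .12 .01 -1;0 0 -.72 .03 .16 .02 -1;0 0 -.9 .04 .2 .03 -1';python3 -c "
from h import *
go(.635,.09,.15,92)"
```

```text
t: 9.98
tool_pos: [0.6277, 0.0735, 0.1449]
eef_rot: [-3.14, -0.002, 2.581]
force: [-0.6, -0.5, 0.1]
gripper_width: 1.003
grip_force: 0.0
rz -0.596  d [ 0.0026  0.0179 -0.0051] | pos [0.6277 0.0735 0.1449] yaw 2.581 rp [-3.14e+00 -2.00e-03] j6 -0.98
```

```bash
python3 -m crank '0 0 -.18 .003 .018 -.005 -1;0 0 -.36 .003 .018 -.005 -1;0 0 -.54 .003 .018 -.005 -1;0 0 -.596 .003 .018 -.005 -1;0 0 -.596 .003 .018 -.005 -1';python3 - <<'E'
from h import *
c=cap('wrist','w5.png');Q=cloud(c).reshape(-1,3)
m=(Q[:,2]>.012)&(Q[:,2]<.04)&(Q[:,0]>.58)&(Q[:,0]<.672)&(abs(Q[:,1]-.09)<.035)
P=Q[m];print(m.sum(),cv2.minAreaRect((P[:,:2]*1000).astype(np.float32)),P[:,2].max())
print(P.min(0),P.max(0))
m=(Q[:,2]>.04)&(Q[:,0]>.6)&(abs(Q[:,1]-.09)<.08);print('board front',np.percentile(Q[m],[1,50],axis=0))
go(.628,.09,.006,92)
E
```

```text
t: 10.6
tool_pos: [0.6336, 0.0898, 0.1504]
eef_rot: [-3.142, -0.002, -3.113]
force: [0.5, -0.7, 0.1]
gripper_width: 1.004
grip_force: 0.0
2573 ((642.786376953125, 89.9173355102539), (58.78934860229492, 30.028709411621094), 1.202871561050415) 0.033166987204264774
[0.61324941 0.07430283 0.01202636] [0.67198609 0.10522525 0.03316699]
board front [[0.61630801 0.01447214 0.0404307 ]
 [0.62902136 0.09065914 0.21141756]]
rz -0.007  d [0.0057 0.0004 0.1447] | pos [0.6337 0.0898 0.1507] yaw -3.113 rp [-3.142e+00 -2.000e-03] j6 -1.54
```

View pics/w5.png

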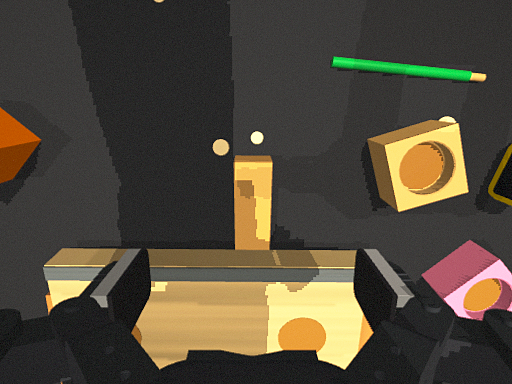

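The wedge shows at column 253, rows 155 to 250, centred between the pads, with the board front at row 250.

```bash
python3 -m crank '0 0 0 .003 0 .05 -1;0 0 0 .004 0 .11 -1;0 0 0 .004 0 .14 -1;0 0 0 .004 0 .146 0;0 0 0 .004 0 .146 1' 80; python3 -m crank '0 0 0 0 0 0 1;0 0 0 0 0 0 1;0 0 0 0 0 0 1' 80;  python3 -c "
from h import *
go(.54,.09,.02,92)"
```

```text
t: 11.28
tool_pos: [0.6308, 0.0898, 0.0066]
eef_rot: [3.142, 0.001, -3.113]
force: [-0.1, 0.5, 0.0]
gripper_width: 0.605
grip_force: 0.0
t: 11.65
tool_pos: [0.6321, 0.0899, 0.0088]
eef_rot: [3.141, 0.004, -3.113]
force: [-2.0, -0.8, 6.1]
gripper_width: 0.329
grip_force: 83.0
rz -0.006  d [ 0.092   0.0027 -0.0112] | pos [0.6321 0.0899 0.0088] yaw -3.113 rp [3.141 0.004] j6 -1.54
```

```bash
python3 -m crank '0 0 0 .01 0 -.001 1;0 0 0 .025 0 -.001 1;0 0 0 .04 0 -.001 1;0 0 0 .055 0 -.001 1;0 0 0 .07 0 -.001 1' 80; python3 -m crank '0 0 0 .015 0 0 1;0 0 0 .03 0 0 1;0 0 0 .035 0 0 1;0 0 0 .035 0 0 1' 80;python3 - <<'E'
from h import *
c=cap('top','t6.png');Q=cloud(c).reshape(-1,3)
m=(abs(Q[:,0]-.70)<.008)&(abs(Q[:,1]-.06)<.1)&(Q[:,2]>.01);print('board front z',np.median(Q[m][:,2]))
m=(abs(Q[:,0]-.55)<.08)&(abs(Q[:,1]-.09)<.03)&(Q[:,2]>.008)&(Q[:,2]<.04)
c=cap('scene','s6.png');Q=cloud(c).reshape(-1,3)
m=(abs(Q[:,0]-.70)<.008)&(abs(Q[:,1]-.06)<.1)&(Q[:,2]>.01);print('board front z',np.median(Q[m][:,2]))
go(.429,.28,.10,6.7)
E
```

```text
t: 12.28
tool_pos: [0.5628, 0.0878, 0.0088]
eef_rot: [3.141, 0.008, -3.112]
force: [7.3, 0.2, -1.2]
gripper_width: 0.327
grip_force: 82.1
t: 12.78
tool_pos: [0.5259, 0.0868, 0.0088]
eef_rot: [3.141, 0.003, -3.112]
force: [1.1, 0.8, 8.9]
gripper_width: 0.329
grip_force: 83.2
board front z 0.03161538829296505
board front z 0.03047931449893012
rz 1.483  d [ 0.0913  0.1959 -0.0912] | pos [0.526  0.0868 0.0088] yaw -3.112 rp [3.141e+00 2.000e-03] j6 -1.54
```

View pics/s6.png

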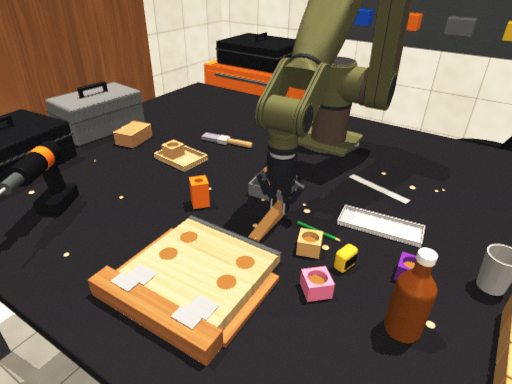

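The board is flat and the wedge is out in the gripper at (268,222). Low block one is in the ply tray at (175,150).

```bash
python3 -m crank '0 0 0 0 0 -.03 1;0 0 0 0 0 -.08 1;0 0 .18 .02 .04 -.1 1;0 0 .36 .04 .08 -.1 1;0 0 .54 .06 .12 -.1 1' 80;python3 -c "
from h import *
go(.422,.3925,.11,6.7)"
```

```text
t: 13.5
tool_pos: [0.4592, 0.2054, 0.1062]
eef_rot: [-3.14, -0.002, 2.624]
force: [-0.7, 1.0, -1.7]
gripper_width: 0.332
grip_force: 82.2
rz 0.937  d [ 0.1249  0.1442 -0.0038] | pos [0.4592 0.2054 0.1062] yaw 2.624 rp [-3.14e+00 -2.00e-03] j6 -0.74
```

```bash
python3 -m crank '0 0 .18 .025 .03 0 1;0 0 .36 .05 .06 0 1;0 0 .54 .075 .09 0 1;0 0 .72 .1 .115 0 1;0 0 .9 .125 .144 0 1';python3 -m crank '0 0 .04 0 0 0 1;0 0 .04 0 0 0 1;0 0 .04 0 0 0 1'
python3 - <<'E'
from h import *
c=cap('wrist','w7.png');Q=cloud(c).reshape(-1,3)
m=(Q[:,2]>.009)&(Q[:,2]<.02)&(abs(Q[:,0]-.429)<.1)&(abs(Q[:,1]-.335)<.15)
print(m.sum(),cv2.minAreaRect((Q[m][:,:2]*1000).astype(np.float32)))
m=(Q[:,2]>.085)&(Q[:,2]<.14)&(abs(Q[:,0]-.429)<.03)&(Q[:,1]<.42)&(Q[:,1]>.2)
print(m.sum(),cv2.minAreaRect((Q[m][:,:2]*1000).astype(np.float32)))
c=cap('top','t7.png')
W=cloud(c);Q=W.reshape(-1,3)
m=(Q[:,2]>.085)&(Q[:,2]<.14)&(abs(Q[:,0]-.429)<.04)&(Q[:,1]<.36)&(Q[:,1]>.2)
print('top',m.sum(),cv2.minAreaRect((Q[m][:,:2]*1000).astype(np.float32)))
go(.422,.3925,.012,6.7)
E
```

```text
t: 14.12
tool_pos: [0.4208, 0.3914, 0.1055]
eef_rot: [-3.138, 0.002, 1.725]
force: [-0.1, 0.2, -0.7]
gripper_width: 0.333
grip_force: 82.2
t: 14.5
tool_pos: [0.4223, 0.3907, 0.1062]
eef_rot: [-3.14, 0.001, 1.691]
force: [-0.3, -0.7, -1.0]
gripper_width: 0.331
grip_force: 82.2
1884 ((426.1097412109375, 348.5747375488281), (80.20233154296875, 182.59349060058594), 7.11115837097168)
12016 ((421.8736572265625, 378.921875), (68.8763656616211, 49.829139709472656), 81.77667999267578)
top 561 ((431.1018981933594, 310.3880615234375), (29.965309143066406, 101.69377136230469), 6.6530232429504395)
rz 0.003  d [ 0.0017 -0.0007  0.0947] | pos [0.4229 0.3909 0.1067] yaw 1.690 rp [-3.141  0.   ] j6 0.53
```

View pics/w7.png

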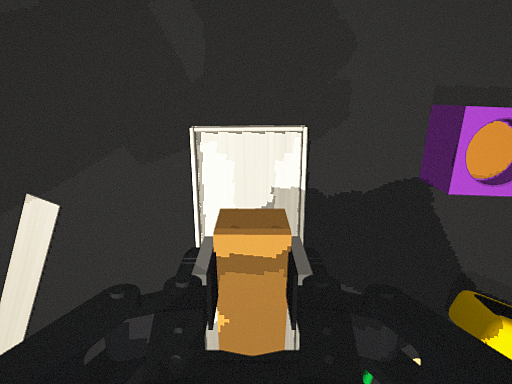

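View pics/t7.png

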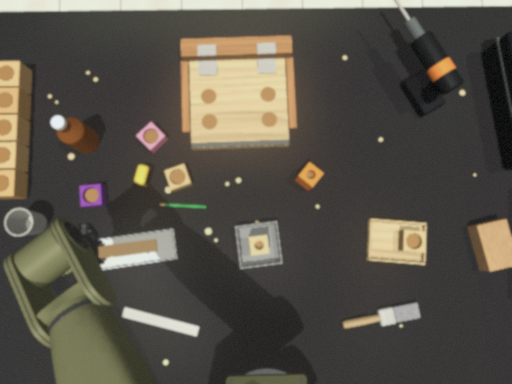

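The wedge lines up lengthwise with the long tray, with the walls at columns 192 and 305 and the wedge at 215 to 290. The top view shows the tall in the bin at (259,245) and low block one in the ply tray at (413,241).

```bash
python3 -m crank '0 0 0 .002 0 .05 1;0 0 0 .002 0 .08 1;0 0 0 .002 0 .09 1;0 0 0 .002 0 .095 1;0 0 0 .002 0 .096 1'; python3 -m crank '0 0 0 0 0 0 .15;0 0 0 0 0 0 .15;0 0 0 0 0 0 .15;0 0 0 0 0 -.03 .15;0 0 0 0 0 -.09 -.3'; python3 -c "
from h import *
go(.6145,.2205,.14,18.6)"
```

```text
t: 15.22
tool_pos: [0.4238, 0.394, 0.0123]
eef_rot: [3.14, -0.001, 1.691]
force: [-0.2, -0.5, -0.5]
gripper_width: 0.33
grip_force: 82.3
t: 15.85
tool_pos: [0.4209, 0.392, 0.0988]
eef_rot: [-3.136, 0.004, 1.691]
force: [0.2, 1.2, 0.4]
gripper_width: 0.625
grip_force: 0.0
rz -0.205  d [-0.1935  0.1717 -0.0412] | pos [0.4209 0.392  0.0988] yaw 1.691 rp [-3.136  0.004] j6 0.54
```

```bash
python3 -m crank '0 0 -.05 -.04 .035 -.03 -1;0 0 -.15 -.08 .07 -.04 -1;0 0 -.205 -.12 .105 -.04 -1;0 0 -.205 -.16 .142 -.04 -1;0 0 -.205 -.1935 .1717 -.04 -1';python3 -m crank '0 0 0 0 0 0 -1;0 0 0 0 0 0 -1'
python3 - <<'E'
from h import *
c=cap('wrist','w8.png');Q=cloud(c).reshape(-1,3)
m=(Q[:,2]>.034)&(Q[:,2]<.05)&(abs(Q[:,0]-.614)<.045)&(abs(Q[:,1]-.22)<.045)
print(m.sum(),cv2.minAreaRect((Q[m][:,:2]*1000).astype(np.float32)))
c=cap('top','t8.png');Q=cloud(c).reshape(-1,3)
m=(Q[:,2]>.017)&(Q[:,2]<.05)&(abs(Q[:,0]-.428)<.05)&(abs(Q[:,1]-.335)<.11)
P=Q[m];print('wedge',cv2.minAreaRect((P[:,:2]*1000).astype(np.float32)),P[:,2].max())
for y in (.40,.38,.36,.34,.32): print(y,np.median(P[abs(P[:,1]-y)<.006][:,2]))
go(.6145,.2205,.009,18.6)
E
```

```text
t: 16.48
tool_pos: [0.6181, 0.2206, 0.1414]
eef_rot: [3.141, 0.0, 1.895]
force: [-0.0, 1.0, -0.6]
gripper_width: 0.997
grip_force: 0.0
t: 16.73
tool_pos: [0.6162, 0.2222, 0.1408]
eef_rot: [-3.141, -0.0, 1.896]
force: [-0.6, 0.6, -0.2]
gripper_width: 1.001
grip_force: 0.0
3147 ((613.6768188476562, 220.43899536132812), (54.17112731933594, 54.41424560546875), 18.647233963012695)
wedge ((419.27679443359375, 396.8465576171875), (77.74188995361328, 82.32412719726562), 5.489012718200684) 0.03817226400678741
0.4 0.03172645367182594
0.38 0.02725156274390733
0.36 0.025113149952524914
0.34 nan
0.32 nan
rz 0.002  d [-0.0019 -0.0019  0.1319] | pos [0.6157 0.2229 0.1409] yaw 1.897 rp [-3.141 -0.   ] j6 -0.06
  return _methods._mean(a, axis=axis, dtype=dtype,
  ret = ret.dtype.type(ret / rcount)
```

View pics/w8.png

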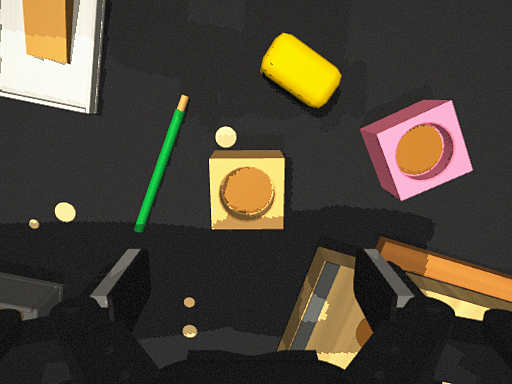

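The block is at (248,190), square to the pads. The pencil at (160,165) is close to where the left finger lands, so I'll descend with the jaws narrower.

```bash
python3 -m crank '0 0 0 -.002 -.002 .05 -.65;0 0 0 -.002 -.002 .1 -.65;0 0 0 -.002 -.002 .125 -.65;0 0 0 -.002 -.002 .131 -.65;0 0 0 -.002 -.002 .131 1' 50; python3 -m crank '0 0 0 0 0 0 1;0 0 0 0 0 0 1;0 0 0 0 0 -.03 1;0 0 0 0 0 -.08 1;0 0 0 0 0 -.12 1' 50;  python3 -c "
from h import *
go(.439,-.318,.14,-5.9)"
```

```text
t: 17.45
tool_pos: [0.6153, 0.2203, 0.0108]
eef_rot: [3.141, -0.0, 1.897]
force: [0.7, 0.4, 5.7]
gripper_width: 0.63
grip_force: 5.4
t: 18.08
tool_pos: [0.6159, 0.2196, 0.1327]
eef_rot: [3.139, 0.0, 1.896]
force: [0.3, 1.0, -0.7]
gripper_width: 0.627
grip_force: 53.6
rz 0.428  d [-0.453  -0.3392 -0.0073] | pos [0.6159 0.2196 0.1327] yaw 1.896 rp [3.139 0.   ] j6 -0.06
```

```bash
python3 -m crank '0 0 .08 -.045 -.034 -.007 1;0 0 .16 -.09 -.068 -.007 1;0 0 .25 -.135 -.102 -.007 1;0 0 .34 -.18 -.136 -.007 1;0 0 .428 -.226 -.17 -.007 1';  python3 -c "
from h import *
go(.439,-.318,.14,-5.9)"
```

```text
t: 18.7
tool_pos: [0.5258, -0.0506, 0.1379]
eef_rot: [3.14, 0.0, 1.465]
force: [0.5, 0.7, -1.1]
gripper_width: 0.617
grip_force: 53.8
rz -0.003  d [-0.2751 -0.0582 -0.0021] | pos [ 0.5258 -0.0506  0.1379] yaw 1.465 rp [3.14 0.  ] j6 -0.09
```

```bash
python3 -m crank '0 0 0 -.055 -.012 0 1;0 0 0 -.11 -.024 0 1;0 0 0 -.165 -.036 0 1;0 0 0 -.22 -.047 0 1;0 0 0 -.275 -.058 0 1';python3 -m crank '0 0 0 0 0 0 1;0 0 0 0 0 .03 1;0 0 0 0 0 .03 1'
python3 - <<'E'
from h import *
c=cap('wrist','w9.png')
c=cap('top','t9.png');Q=cloud(c).reshape(-1,3)
m=(Q[:,2]>.017)&(Q[:,2]<.05)&(abs(Q[:,0]-.428)<.032)&(abs(Q[:,1]-.335)<.098)
P=Q[m];print('wedge',cv2.minAreaRect((P[:,:2]*1000).astype(np.float32)),P[:,2].max())
for y in (.40,.37,.34,.31,.28): print(y,np.median(P[abs(P[:,1]-y)<.006][:,2]))
m=(Q[:,2]>.06)&(Q[:,2]<.1)&(abs(Q[:,0]-.433)<.05)&(abs(Q[:,1]-.0125)<.05)
print('tall',cv2.minAreaRect((Q[m][:,:2]*1000).astype(np.float32)),np.percentile(Q[m][:,2],[5,50,95]))
go(.439,-.318,.0155,-5.9)
E
```

```text
t: 19.32
tool_pos: [0.4398, -0.3184, 0.138]
eef_rot: [3.14, 0.001, 1.467]
force: [0.3, -0.2, -0.7]
gripper_width: 0.626
grip_force: 53.8
t: 19.7
tool_pos: [0.439, -0.3145, 0.1048]
eef_rot: [-3.137, -0.003, 1.468]
force: [0.7, -0.6, -0.3]
gripper_width: 0.625
grip_force: 53.8
wedge ((428.5326232910156, 339.4050598144531), (182.36993408203125, 54.434967041015625), 86.70665740966797) 0.036430547058375826
0.4 0.031857239107492746
0.37 0.026097790090572004
0.34 0.02113950431271984
0.31 0.018085960258779548
0.28 nan
tall ((430.7370300292969, 13.176973342895508), (45.80615997314453, 46.051185607910156), 5.956242561340332) [0.07558341 0.08134931 0.08469152]
rz 0.001  d [-0.0024 -0.0015  0.0919] | pos [ 0.4407 -0.3158  0.1074] yaw 1.469 rp [-3.142 -0.   ] j6 -0.62
  return _methods._mean(a, axis=axis, dtype=dtype,
  ret = ret.dtype.type(ret / rcount)
```

View pics/w9.png

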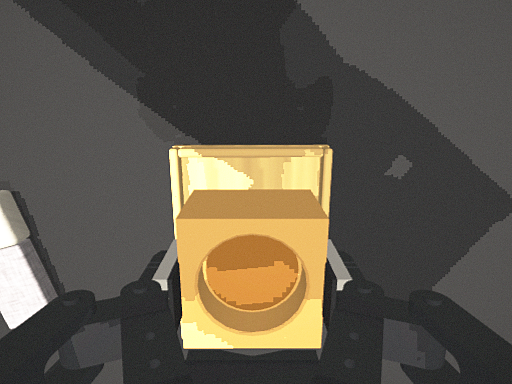

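The second block hangs over the far half of the tray, walls at columns 172 to 330, and it is aligned.

```bash
python3 -m crank '0 0 0 -.004 -.002 .05 1;0 0 0 -.004 -.002 .08 1;0 0 0 -.004 -.002 .09 1;0 0 0 -.004 -.002 .0915 1;0 0 0 -.004 -.002 .0915 -.5'; python3 -m crank '0 0 0 0 0 0 -.5;0 0 0 0 0 0 -.5;0 0 0 0 0 -.04 -.5;0 0 0 0 0 -.1 -.5;0 0 0 .05 0 -.15 -.5'; python3 -m crank '0 0 0 .06 0 -.05 -1;0 0 0 .12 0 -.05 -1;0 0 0 .18 0 -.05 -1;0 0 0 .2 0 -.05 -1;0 0 0 .2 0 -.05 -1'
python3 - <<'E'
from h import *
cap('scene','s10.png')
c=cap('top','t10.png');Q=cloud(c).reshape(-1,3)
for y in (-.387,-.319):
    m=(Q[:,2]>.035)&(Q[:,2]<.07)&(abs(Q[:,0]-.434)<.05)&(abs(Q[:,1]-y)<.033)
    print('low',cv2.minAreaRect((Q[m][:,:2]*1000).astype(np.float32)),np.percentile(Q[m][:,2],[5,50,95]))
m=(Q[:,2]>.017)&(Q[:,2]<.05)&(abs(Q[:,0]-.428)<.029)&(Q[:,1]>.23)&(Q[:,1]<.42);P=Q[m]
A=np.c_[P[:,:2],np.ones(len(P))];print('wedge slopes',np.linalg.lstsq(A,P[:,2],rcond=None)[0])
im=np.hstack([cv2.resize(cv2.imread('pics/t10.png')[200:290,80:300],None,fx=3.5,fy=3.5)]);b=cv2.resize(cv2.imread('pics/t10.png')[200:290,280:500],None,fx=3.5,fy=3.5)
cv2.imwrite('pics/v10.png',np.vstack([im,b])[:600])
print(status.observe()['tool_pos'])
E
```

```text
t: 20.42
tool_pos: [0.4393, -0.321, 0.0173]
eef_rot: [3.139, 0.002, 1.468]
force: [0.2, 0.0, 0.1]
gripper_width: 0.749
grip_force: 0.0
t: 21.05
tool_pos: [0.4433, -0.278, 0.1632]
eef_rot: [3.138, 0.002, 1.464]
force: [0.8, 0.1, 0.3]
gripper_width: 0.755
grip_force: 0.0
t: 21.68
tool_pos: [0.4632, -0.0759, 0.21]
eef_rot: [3.141, 0.0, 1.471]
force: [-1.2, -1.5, -0.5]
gripper_width: 0.998
grip_force: 0.0
low ((432.85028076171875, -386.1708984375), (55.700889587402344, 54.277549743652344), 84.4833984375) [0.03600639 0.04541733 0.04959636]
low ((438.1778259277344, -319.35198974609375), (56.122901916503906, 53.876277923583984), 83.98625183105469) [0.03578391 0.04545069 0.04896112]
wedge slopes [-0.0106715   0.14500159 -0.02275696]
[ 0.46310022 -0.07769891  0.20984654]
```

View pics/s10.png

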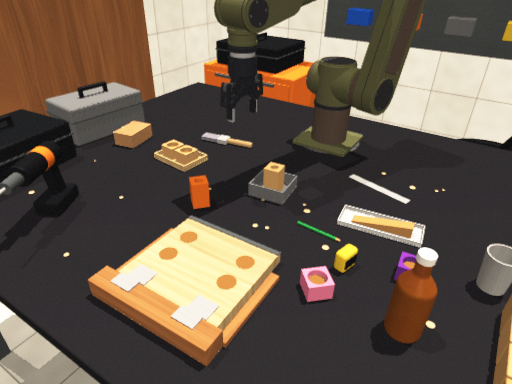

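View pics/v10.png

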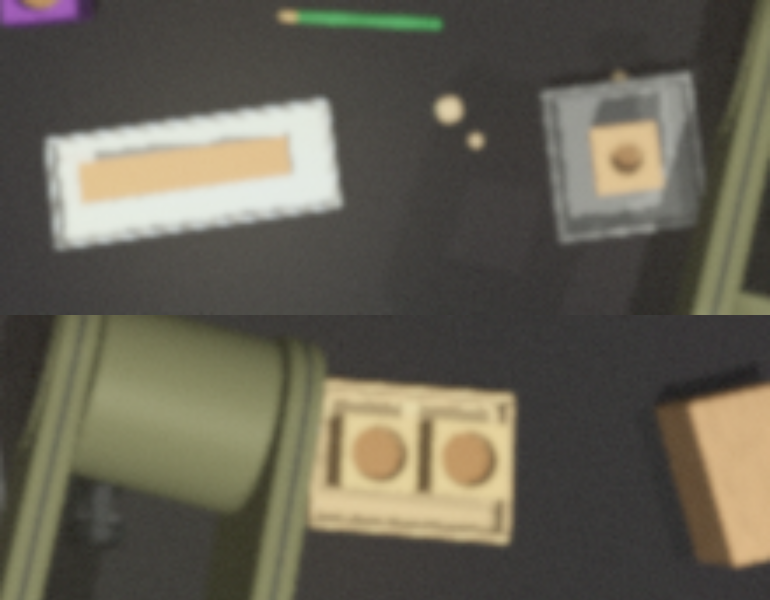

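Everything is in place: both lows side by side in the ply tray, the tall standing in the bin, the wedge flat in the long tray and the board down, with the gripper clear of everything.

```bash
python3 -c "
from bench import job
print(job.sign_off())"
```

```text
the job is handed in; nothing more can be done
None
```

I handed the job in at about 22 s of robot time (verdict not shown). The last pictures showed the board down flat, the wedge lying in the long tray, both low blocks side by side in the plywood tray, and the tall block standing in the bin.

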